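Free the ratchet pawl and lower the light guard

TASK

Lower the amber light guard on its ratchet stand: press the red pawl pad all the way down, so that the pawl swings clear of the toothed wheel and stays there, then push the guard's blue cross bar down until the arm lies level on its rubber rest. Only push, with the fingers: do not grasp anything and do not force the arm while the pawl still holds it. Leave the pawl free, and leave the bottle, pot and dish standing where they are.

Things in the scene. Friction and masses are not known exactly. Their poses are not given: they have to be found in the camera images.
- stand: Fixed ratchet stand; grey base 100 x 400 x 12 mm (x -50 to 50, y -180 to 220). Origin on the table right under the guard arm's hinge, z up; y axis runs from the red pawl (negative y) to the blue cross bar (positive y), x axis parallel to both hinges; moving parts lie about x = 0. Aluminium cheek, 172 mm tall, at x -31 to -17, y -62 to 38. Rubber rest at y 193, top 143 mm up.
- guard_hinge (a point): Point on the guard arm's hinge axis, 150 mm above the stand's origin, fixed. The axis is along the stand's x. A steel toothed wheel of 53 mm outer radius turns about it with the arm, its teeth on the pawl's side.
- guard (a joint): Guard arm angle, rad. 0 = raised 0.80 rad (46 degrees) above level; 0.80 = level on its rest (hard stop). Starts at 0.02 to 0.18. With the pawl in, the first tooth stops it at about 0.25 (gives a little). Stiff hinge: it stays where left and, once free, takes about 1 to 6 N down on the cross bar. White arm 12 x 16 mm thick; an amber pane (105 x 75 x 4 mm) hangs below it and turns with it.
- push_bar (a point): Centre of the blue round cross bar at the arm's end: 16 mm diameter, 70 mm long along the stand's x axis, pushed down from above. It moves on a circle of 200 mm radius about the hinge: at joint guard = q it is at y = 200 cos(0.80 - q), z = 150 + 200 sin(0.80 - q) mm in the stand's frame.
- pawl (a joint): Pawl angle, rad. 0 = in, its nose in the path of the teeth (the start); 0.30 = fully free (hard stop). Its hinge is stiff, with no spring: it stays wherever it is left. The nose is clear of the teeth from about 0.13. Its hinge is at y -36, z 70 mm in the stand's frame.
- pawl_pad (a point): Centre of the top face of the red press pad on the pawl's tail: 36 mm (stand's x) by 46 mm (stand's y), level at the start, 129 mm above the table and 155 mm from the stand's origin towards negative y. Pressed straight down with about 3 to 5 N it turns the pawl; to its stop it sinks about 37 mm and moves about 12 mm away from the main hinge.
- reagent: Loose small brown bottle, 44 mm diameter, 85 mm tall, origin under its centre. Bystander.
- pot: Loose clear pot with blue cap, 52 mm diameter, 55 mm tall, origin under its centre. Bystander.
- dish: Loose white covered dish, 64 mm diameter, 18 mm tall, origin under its centre. Bystander.

How it is judged (in metres and radians):
On the way, in this order (a step that is already met when the one before it is completed fails the run):
1. the pawl is pressed free while the arm is still raised (value of joint pawl above 0.22 rad and value of joint guard below 0.35 rad), for 0.2 s.
2. the arm is pushed down past the teeth to its rest (value of joint guard above 0.76 rad), for 0.2 s.
At the end, for the whole second after the job is handed in: The guard arm is at rest within 0.05 rad (10 mm at the cross bar) of level, the pawl stands free (above 0.22 rad), and the bottle, pot and dish stand upright within 20 mm of where they were (value of joint guard above 0.75 rad and velocity of joint guard below 0.05 rad/s and value of joint pawl above 0.22 rad and distance of each of reagent, pot, dish from where it was at the start of the episode below 0.02 m and angle between each of reagent, pot, dish's own z axis and vertical below 0.2 rad); the robot touches nothing.
It fails at once if the arm is forced (over 35 N) while the pawl holds it (value of joint pawl below 0.1 rad and contact force between the fingers and guard above 35 N).
It fails at once if a bystander is pushed away, knocked over or picked up (distance of any of reagent, pot, dish from where it was at the start of the episode above 0.03 m).
It fails at once if the cross bar or the pawl pad is taken between the fingers (the grasp point on it) instead of being pushed ((x of the grasp point in the frame of push_bar between -0.04 and 0.04 m and y of the grasp point in the frame of push_bar between -0.012 and 0.012 m and z of the grasp point in the frame of push_bar between -0.012 and 0.012 m) or (x of the grasp point in the frame of pawl_pad between -0.022 and 0.022 m and y of the grasp point in the frame of pawl_pad between -0.027 and 0.027 m and z of the grasp point in the frame of pawl_pad between -0.006 and 0.006 m)).
It also fails if it takes over 45 s, if anything falls off the work surface, if the arm or the gripper's body presses on something with over 40 N, if the wrist force passes 120 N, or if a joint passes its speed limit or range.

ROBOT

A 6-joint arm with a two-finger parallel gripper is mounted at the origin on the work surface. World frame = base frame: x ahead of the robot, y to its left, z up, the work surface at z = 0. Lengths are in m, angles in degrees, forces in N, time in s.
With the tool pointing down it reaches from about 0.25 to 0.725 m from the base axis. Payload 9.7 kg.
Tool frame: the origin (TCP) lies between the finger pads; the fingertips stand 19 mm ahead of it and the grasp point (between the pads) is the TCP; x points along the fingers, y is the direction in which the jaws open and shut, and the axes are right-handed (so a half turn about x gives the same grasp; the last joint's range is limited). The gripper opens to 85 mm and grips with 20 to 120 N. Pads are 22 mm wide; open, the fingers measure 114 mm over their backs; the gripper's body (76 mm by 85 mm) begins 54 mm behind the grasp point. The pads swing forward as they close: fully open they stand 13 mm farther back than shut.
Start: joints at [-65.546, 4.979, 10.078, 95.1, 0, 90], TCP at [0.228, -0.501, 0.25] pointing down, gripper open.
Joint ranges: [-179.16, 179.16], [-48.56, 103.87], [-65.8, 70.77], [-126.05, 130.52], [-82.76, 87.17], [-180, 180]. Speed limits (degrees/s): [127.2, 127.2, 147.25, 180, 180, 180].

INTERFACE

Orientations are given as [roll, pitch, yaw] about the fixed x, y, z axes, in that order (R = Rz(yaw) Ry(pitch) Rx(roll)).
In Python, from workcell import bot gives the robot as it stands. The module is installed in compiled form; this text tells all that it offers.
- The arm moves only by the shell command python3 -m handwheel 'ROWS' [FORCE]. ROWS is JSON, a list of rows, each a list of 7 numbers: the turn, a rotation vector about the tool's x, y, z in degrees, then the shift along the tool's x, y, z in m, then the closure, from -1 (fully open) to 1 (shut), so that 0 is half open. In form: [[ax, ay, az, dx, dy, dz, fingers], ...]. A call has 1 to 20 rows; each row is the pose to reach, as a shift and turn from the pose commanded when the call began, along the tool's axes at that moment; what a row does not reach only later rows make up. A row lasts 1/8 s, in which the tool goes at most 62.5 mm and 10.7 degrees, less where a joint would pass 70% of its speed; a pose out of reach is approached as far as the arm can. A call with a gripper value outside its range is refused whole. The fingers move at their own pace and stop on an object; FORCE is the grip in N (left out, the last holds). Time passes only in rows, so rows that repeat a pose let the fingers close. It gives the time, the measured TCP pose, the force and the opening at its end, in the units of the state.
- bot.get_obs(): the state, without advancing time (a new reading comes with each control period).
- bot.camera(name): name is "side" or "top" or "wrist"; returns a dict with "frame" (480x640x3 uint8, red, green, blue), "fx", "fy", "cx", "cy" (pixels), "R" (3x3) and "t" (3): a world point X has camera coordinates R X + t; the wrist camera has in their place "tool_from_camera" (4x4, takes a point from camera to tool coordinates, whose origin is the TCP and whose axes are the tool frame's). Camera axes: x right, y down, z forward; pixel columns grow to the right and rows downward; lengths in m; the calibration is good to about 2 mm. A picture is of the moment at which its call begins: read the wrist's pose just before it. There is no depth.
- bot.job_done(): hands the job in, once; it reports no verdict.
Trained networks look in a picture, given as the dict that the camera call returned (one of the last four; its "shot" number tells which), for a name from the list of things; names that differ only in an ending like _2 or _b are one class to them, and where a whole thing is asked for, a point or a joint stands for the part that bears it (a point fixed in the world has none). Each returns a list of dicts, best first, with "conf" (0 to 1); they miss things now and then, are a little off and sometimes report something else, mostly with a low value. They report only what shows in the picture. A call takes as long as a camera call.
- bot.look_for(name, picture): "bbox" ([left, top, width, height] as shares, 0 to 1, of the picture: columns of its width, rows of its height, round what is visible of it).
- bot.tip_of(name, picture): "centre" ([column, row] as shares, 0 to 1, of the picture: columns of its width, rows of its height: a listed point, or the origin of a listed thing).
The state is a dict: "time": time; "q": joint angles; "qd": joint speeds; "joint_efforts": joint torques, N m; "ee_pos": TCP position; "tcp_rot": TCP orientation; "wrist_force": force on the tool from outside, world axes, zero at the start; "torque": the same for the moment, N m; "opening": finger opening in m.
Only numpy, scipy, OpenCV 4.12 (cv2) and the standard library are available. Lean on these libraries where they do the work, as an engineer would, in place of code of your own. Each camera call takes 0.05 s, during which the arm holds its last target.

## Working session

There is one attempt and no reset: what is moved stays moved. The work goes in short steps, Python scripts to look and compute and a shell command to move; the robot and the scene stay as the last step left them, time stands still between calls to the robot, and variables do not carry over. Pictures are saved under pics/ and viewed, and the job is handed in when it is done.

```bash
mkdir -p pics
cat > h.py <<'E'
from workcell import bot
import cv2, numpy as np
E
python3 - <<'E'
from h import *
o=bot.get_obs(); print({k:np.round(v,3).tolist() for k,v in o.items()})
for n in ["side","top"]:
    p=bot.camera(n); cv2.imwrite(f"pics/{n}0.png",p["frame"][:,:,::-1])
    print(n,p["fx"],p["cx"],p["cy"],np.round(p["R"],4).tolist(),np.round(p["t"],4).tolist())
    for w in ["stand","guard_hinge","push_bar","pawl_pad","reagent","pot","dish"]:
        r=bot.tip_of(w,p)
        print(w,[(round(a["conf"],2),round(a["centre"][0]*640,1),round(a["centre"][1]*480,1)) for a in r[:2]])
E
```

```text
{'time': 0.0, 'q': [-65.546, 5.012, 10.033, 95.099, -0.001, 90.001], 'qd': [-0.036, 0.072, -0.021, -0.014, -0.028, 0.022], 'joint_efforts': [0.0, -52.039, 46.481, 0.016, 0.0, -0.0], 'ee_pos': [0.228, -0.5, 0.25], 'tcp_rot': [-89.24, 89.923, 115.213], 'wrist_force': [0.091, -0.561, -0.841], 'torque': [0.017, 0.001, 0.006], 'opening': 0.085}
side 444.8984856102729 315.6322311782506 240.86180682078202 [[-0.9944, -0.1052, 0.0028], [-0.0604, 0.5489, -0.8337], [0.0862, -0.8292, -0.5522]] [0.5429, 0.1995, 0.7075]
stand [(0.79, 326.7, 335.7)]
guard_hinge [(0.83, 329.5, 259.3)]
push_bar [(0.72, 306.8, 225.8), (0.69, 374.5, 243.8)]
pawl_pad [(0.9, 307.5, 223.0)]
reagent [(0.93, 270.5, 322.4)]
pot [(0.69, 401.6, 341.5)]
dish [(0.72, 269.3, 395.8)]
top 561.285344166656 310.01261005146785 238.45460406237237 [[-0.029, -0.9996, -0.002], [-0.9992, 0.0291, -0.0277], [0.0278, 0.0011, -0.9996]] [0.013, 0.548, 0.9715]
stand [(0.94, 316.2, 252.1)]
guard_hinge [(0.57, 322.9, 253.1)]
push_bar [(0.83, 208.7, 296.2)]
pawl_pad [(0.86, 413.3, 212.1)]
reagent [(0.86, 327.8, 188.9)]
pot [(0.58, 319.5, 322.7)]
dish [(0.57, 236.8, 210.1)]
```

View pics/side0.png

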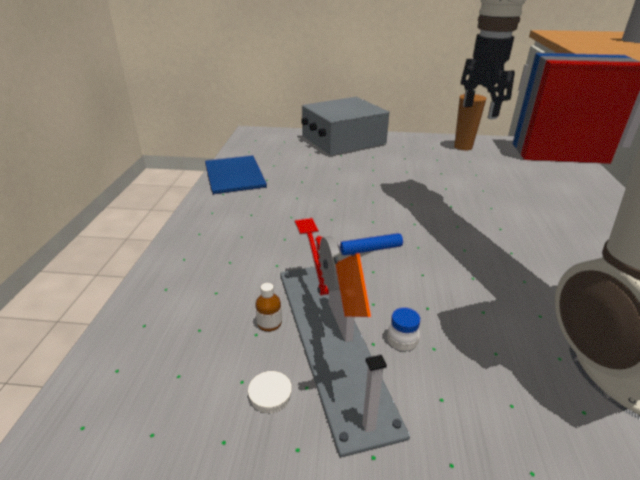

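View pics/top0.png

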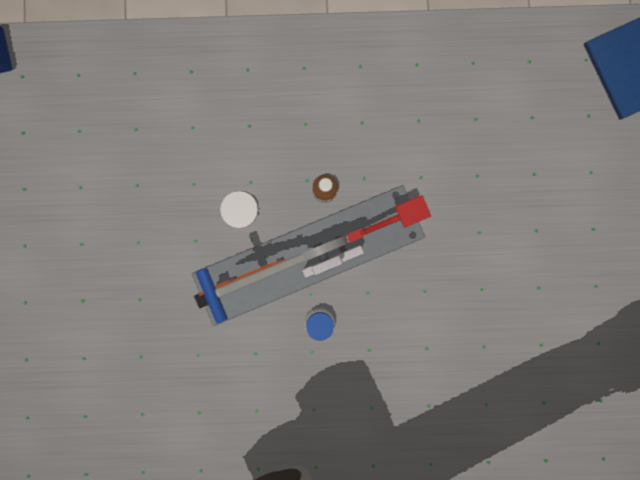

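Side: pad is at about (307,225), bar at (372,243). Top: pad at (413,212), bar at (210,296), with the base between them. The side view's best push_bar report (307,226) is really the pad, so I'll use the second one.

```bash
cat > fit.py <<'E'
from h import *
from scipy.optimize import least_squares
def pts(v):
    x,y,a,q=v; c,s=np.cos(a),np.sin(a)
    L={"stand":(0,0,0),"guard_hinge":(0,0,.15),"push_bar":(0,.2*np.cos(.8-q),.15+.2*np.sin(.8-q)),"pawl_pad":(0,-.155,.129)}
    return {k:np.array([x+c*p[0]-s*p[1],y+s*p[0]+c*p[1],p[2]]) for k,p in L.items()}
def proj(P,X):
    Y=P["R"]@X+P["t"]; return np.array([P["fx"]*Y[0]/Y[2]+P["cx"],P["fy"]*Y[1]/Y[2]+P["cy"]])
if __name__=="__main__":
    S=bot.camera("side");T=bot.camera("top");obs=[]
    for P in(S,T):
        for k in["stand","guard_hinge","push_bar","pawl_pad"]:
            r=bot.tip_of(k,P)
            if P is S and k=="push_bar": r=[a for a in r if a["centre"][0]*640>340]
            if r: obs.append((P,k,np.array(r[0]["centre"])*[640,480]))
    f=lambda v:np.concatenate([proj(P,pts(v)[k])-u for P,k,u in obs])
    best=least_squares(f,[.53,-.03,.36,.1],loss="soft_l1",f_scale=1.5)
    v=best.x;print("x y yawdeg q",v[:2],np.degrees(v[2]),v[3])
    for (P,k,u),e in zip(obs,f(v).reshape(-1,2)):print("S" if P is S else "T",k,e.round(1))
    for k,p in pts(v).items():print(k,p.round(4))
    for k,h in[("reagent",0),("pot",0),("dish",0)]:
        o2=[(P,np.array(r[0]["centre"])*[640,480]) for P in(S,T) for r in[bot.tip_of(k,P)] if r]
        s=least_squares(lambda w:np.concatenate([proj(P,np.r_[w,0])-u for P,u in o2]),[.5,0]);print(k,s.x.round(3),s.fun.round(1))
    o=bot.get_obs();print(o["ee_pos"],o["tcp_rot"],o["time"])
    from scipy.spatial.transform import Rotation as Ro
    print(Ro.from_euler("xyz",o["tcp_rot"],degrees=True).as_matrix().round(3))
E
python3 fit.py
```

```text
x y yawdeg q [ 0.5267583  -0.01624682] 21.10428547382989 0.08464340989541423
S stand [1.6 1.5]
S guard_hinge [-1.9 -0.8]
S push_bar [-0.7  0.6]
S pawl_pad [ 0.4 -2.1]
T stand [-1.4 -0. ]
T guard_hinge [-4.4  2.5]
T push_bar [2.2 0.3]
T pawl_pad [ 1.4 -1.2]
stand [ 0.5268 -0.0162  0.    ]
guard_hinge [ 0.5268 -0.0162  0.15  ]
push_bar [0.4724 0.1246 0.2812]
pawl_pad [ 0.5826 -0.1609  0.129 ]
reagent [ 0.631 -0.03 ] [-1.3 -1.2 -0.5  1.4]
pot [ 0.399 -0.011] [-0.5 -1.8 -1.4  0.7]
dish [0.599 0.121] [-0.7  0.2  0.4  0.7]
[ 0.22768775 -0.50064001  0.25027291] [-106.29550104   89.99702457   98.15879713] 1.6
[[-0.     0.414 -0.91 ]
 [ 0.    -0.91  -0.414]
 [-1.    -0.    -0.   ]]
```

```bash
python3 -m handwheel '[[0,0,0,0,-0.015,-0.045,1],[0,0,0,0,-0.033,-0.095,1],[0,0,0,0,-0.05,-0.145,1],[0,0,0,0,-0.068,-0.2,1],[0,0,0,0,-0.087,-0.255,1],[0,0,0,0,-0.107,-0.31,1],[1,0,0,0.01,-0.126,-0.365,1],[2,0,0,0.02,-0.143,-0.415,1],[3.35,0,0,0.04,-0.159,-0.463,1],[3.35,0,0,0.07,-0.159,-0.4635,1],[3.35,0,0,0.07,-0.159,-0.4635,1],[3.35,0,0,0.07,-0.159,-0.4635,1]]'
cat > see.py <<'E'
from h import *
import sys
from scipy.spatial.transform import Rotation as Ro
o=bot.get_obs()
R=Ro.from_euler("xyz",o["tcp_rot"],degrees=True).as_matrix()
a=np.radians(21.1);d=np.array(o["ee_pos"])-[.5268,-.0162,0]
print("t",o["time"],"stand xyz",np.round([np.cos(a)*d[0]+np.sin(a)*d[1],-np.sin(a)*d[0]+np.cos(a)*d[1],d[2]],4),"f",np.round(o["wrist_force"],1),"op",o["opening"]);print(R.round(3).tolist())
for n in sys.argv[2:]:
    p=bot.camera(n);cv2.imwrite(f"pics/{n}{sys.argv[1]}.png",p["frame"][:,:,::-1])
E
python3 see.py 1 side wrist
```

```text
time: 3.1
ee_pos: [0.5837, -0.1645, 0.1815]
tcp_rot: [139.2, 89.9, -19.7]
wrist_force: [0.1, 0.0, -0.1]
opening: 0.0
t 3.1 stand xyz [-0.0003 -0.1588  0.1815] f [ 0.1  0.  -0.1] op 4.912554973025716e-05
[[0.001, 0.36, -0.933], [-0.0, -0.933, -0.36], [-1.0, 0.001, -0.001]]
```

View pics/side1.png

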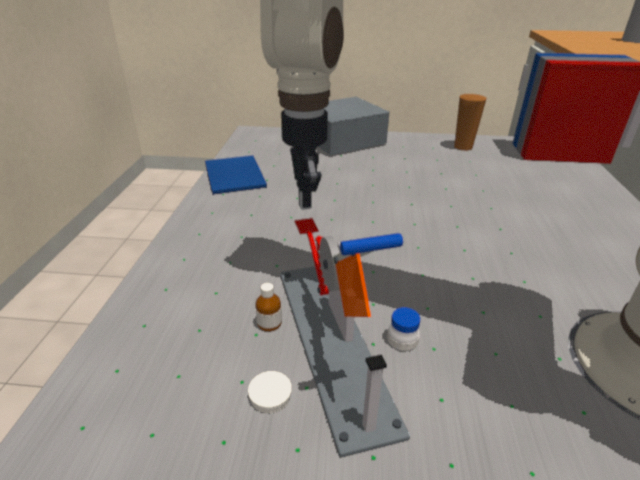

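View pics/wrist1.png

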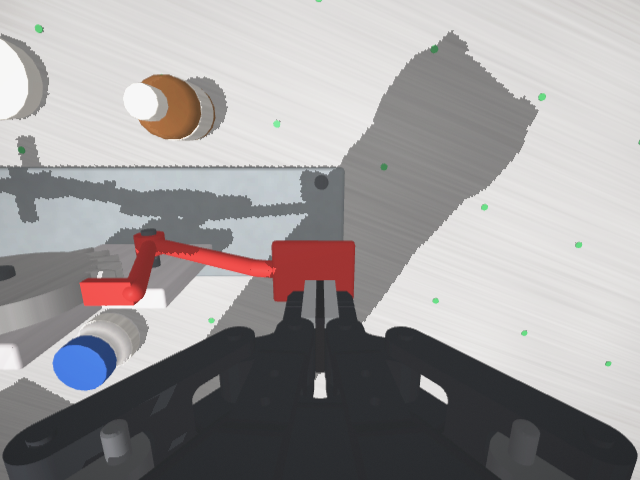

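Wrist view: the pad spans columns 273–355 and rows 240–300, and the finger tips point at its right half. I'll check where the tool axis meets the pad plane.

Run:
```python
from h import *
o=bot.get_obs();p=bot.camera("wrist");M=np.linalg.inv(p["tool_from_camera"])
for P in [(0.019,0,0),(.1815-.129,0,0),(.1815-.129,.02,0),(.1815-.129,0,.018)]:
    c=M@np.r_[P,1];print(P,p["fx"]*c[0]/c[2]+p["cx"],p["fy"]*c[1]/c[2]+p["cy"])
print(bot.tip_of("pawl_pad",p)[0]["centre"]*np.array([640,480]))
```

```text
(0.019, 0, 0) 319.0777675234974 296.4841702520805
(0.05249999999999999, 0, 0) 319.16661407865104 270.23051989987425
(0.05249999999999999, 0.02, 0) 355.1476166007322 270.22631832815875
(0.05249999999999999, 0, 0.018) 319.1816477367935 299.80846568164884Traceback (most recent call last):
  File "<stdin>", line 5, in <module>
IndexError: list index out of range
```

Aligned: the axis meets the pad 3 mm outward of its centre. Pressing next.

```bash
python3 -m handwheel '[[0,0,0,0.015,0,0,1],[0,0,0,0.027,0,0,1],[0,0,0,0.033,0,0,1],[0,0,0,0.038,0.001,0,1],[0,0,0,0.043,0.002,0,1],[0,0,0,0.048,0.004,0,1],[0,0,0,0.053,0.005,0,1],[0,0,0,0.053,0.005,0,1]]'; python3 see.py 2 side
```

```text
time: 4.3
ee_pos: [0.5859, -0.169, 0.1271]
tcp_rot: [152.1, 90.0, -6.8]
wrist_force: [1.4, -1.7, 2.9]
opening: 0.0001
t 4.3 stand xyz [ 1.000e-04 -1.638e-01  1.271e-01] f [ 1.4 -1.7  2.9] op 9.064758803574736e-05
[[0.001, 0.36, -0.933], [-0.0, -0.933, -0.36], [-1.0, 0.0, -0.0]]
```

View pics/side2.png

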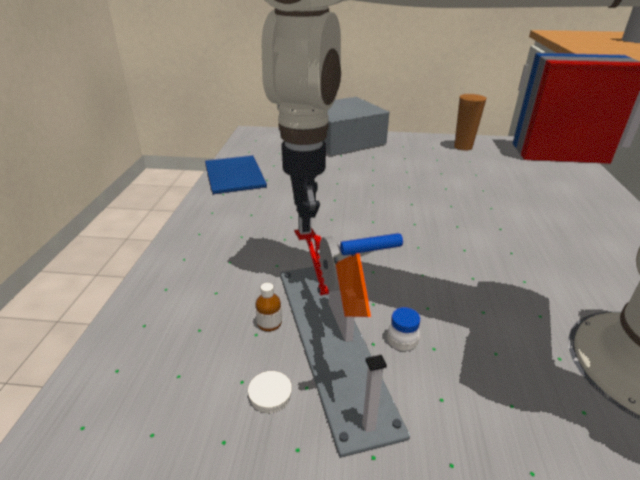

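The pad is sinking under the tips, now at about (306,233), with a 2.9 N push. Continuing.

```bash
python3 -m handwheel '[[0,0,0,0.004,0.001,0,1],[0,0,0,0.008,0.002,0,1],[0,0,0,0.012,0.003,0,1],[0,0,0,0.015,0.004,0,1],[0,0,0,0.015,0.004,0,1]]'; python3 see.py 3
```

```text
time: 4.97
ee_pos: [0.5871, -0.1723, 0.1122]
tcp_rot: [-113.1, 90.0, 88.0]
wrist_force: [2.1, -2.1, 2.4]
opening: -0.0001
t 4.975 stand xyz [ 0.     -0.1673  0.1122] f [ 2.1 -2.1  2.4] op -8.105454677489352e-05
[[0.0, 0.36, -0.933], [0.0, -0.933, -0.36], [-1.0, -0.0, -0.0]]
```

```bash
python3 -m handwheel '[[0,0,0,0.003,0.001,0,1],[0,0,0,0.005,0.001,0,1],[0,0,0,0.005,0.001,0,1]]'; python3 see.py 4 side
```

```text
time: 5.35
ee_pos: [0.5876, -0.1725, 0.1111]
tcp_rot: [175.8, 89.8, 17.0]
wrist_force: [-8.3, 5.5, 29.0]
opening: 0.0
t 5.35 stand xyz [ 0.0004 -0.1677  0.1111] f [-8.3  5.5 29. ] op 2.327269424079045e-05
[[0.003, 0.361, -0.933], [0.001, -0.933, -0.361], [-1.0, 0.0, -0.003]]
```

The force rose to 29 N with the tip at 92 mm, so the pawl is on its stop. Lifting and moving over the bar.

```bash
python3 -m handwheel '[[0,0,0,-0.02,0,0,1],[0,0,0,-0.06,0,0,1],[0,0,0,-0.12,0,0,1],[0,0,0,-0.18,0,0,1],[0,0,0,-0.24,0,0,1],[0,0,0,-0.245,-0.05,0,1],[0,0,0,-0.245,-0.1,0,1],[0,0,0,-0.245,-0.15,0,1],[0,0,0,-0.245,-0.2,0,1],[0,0,0,-0.245,-0.25,0,1],[0,0,0,-0.245,-0.29,0,1],[0,0,0,-0.245,-0.32,0,1],[0,0,0,-0.245,-0.32,0,1],[0,0,0,-0.245,-0.32,0,1]]'; python3 see.py 5 side wrist
```

```text
time: 7.15
ee_pos: [0.4721, 0.125, 0.3518]
tcp_rot: [-12.4, 89.9, -171.3]
wrist_force: [-0.4, 0.1, 0.1]
opening: -0.0003
t 7.15 stand xyz [-2.000e-04  1.514e-01  3.518e-01] f [-0.4  0.1  0.1] op -0.0002593418000382194
[[-0.001, 0.36, -0.933], [-0.0, -0.933, -0.36], [-1.0, -0.0, 0.001]]
```

View pics/side5.png

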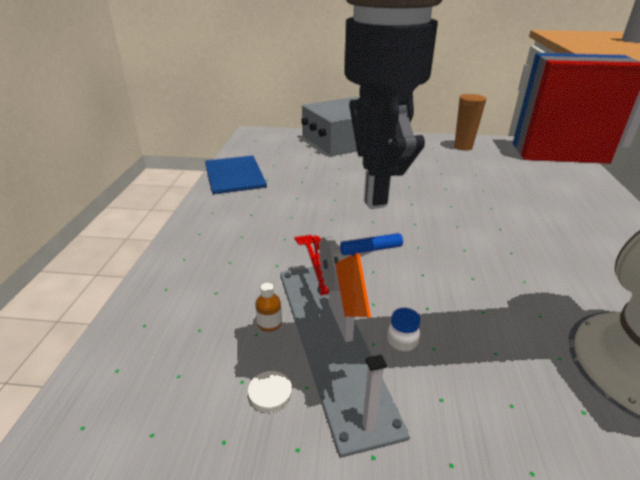

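View pics/wrist5.png

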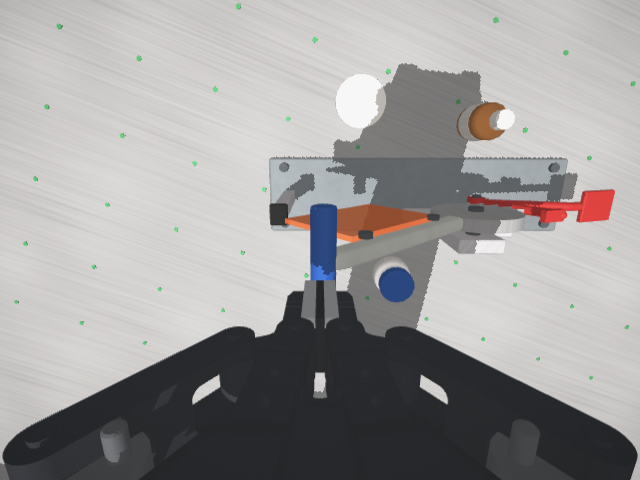

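The pawl stays free (pad at about (306,240) in the side view), and the bar lies under the tips (wrist columns 310–336 against a tool axis at 319). Pushing along the arc, first just past where the first tooth would stop it.

```bash
python3 -m handwheel '[[0,0,0,0.02,0,0,1],[0,0,0,0.037,0,0,1],[0,0,0,0.045,-0.001,0,1],[0,0,0,0.053,-0.007,0,1],[0,0,0,0.061,-0.013,0,1],[0,0,0,0.069,-0.018,0,1],[0,0,0,0.078,-0.024,0,1],[0,0,0,0.087,-0.028,0,1]]'; python3 see.py 6 side
```

```text
time: 8.25
ee_pos: [0.4622, 0.1517, 0.2662]
tcp_rot: [-138.2, 89.9, 62.9]
wrist_force: [-1.7, 3.9, 5.1]
opening: 0.0002
t 8.25 stand xyz [2.000e-04 1.799e-01 2.662e-01] f [-1.7  3.9  5.1] op 0.00021880958608973418
[[0.001, 0.36, -0.933], [0.002, -0.933, -0.36], [-1.0, -0.002, -0.002]]
```

View pics/side6.png

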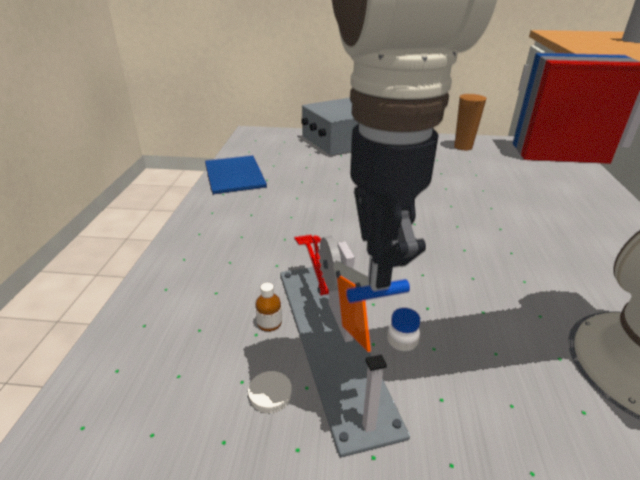

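The bar is down to about (378,290) at 5 N, past the first tooth. Continuing to the rest.

```bash
python3 -m handwheel '[[0,0,0,0.009,-0.004,0,1],[0,0,0,0.019,-0.008,0,1],[0,0,0,0.028,-0.011,0,1],[0,0,0,0.038,-0.014,0,1],[0,0,0,0.047,-0.016,0,1],[0,0,0,0.057,-0.018,0,1],[0,0,0,0.067,-0.019,0,1],[0,0,0,0.076,-0.02,0,1],[0,0,0,0.083,-0.02,0,1],[0,0,0,0.083,-0.02,0,1]]'; python3 see.py 7
```

```text
time: 9.55
ee_pos: [0.4546, 0.1695, 0.1815]
tcp_rot: [26.1, 89.9, -132.8]
wrist_force: [1.5, -0.2, 0.3]
opening: 0.0
t 9.55 stand xyz [-0.0005  0.1992  0.1815] f [ 1.5 -0.2  0.3] op 1.1893231576620189e-05
[[-0.001, 0.36, -0.933], [-0.001, -0.933, -0.36], [-1.0, 0.001, 0.001]]
```

```bash
python3 -m handwheel '[[0,0,0,0.003,0,0,1],[0,0,0,0.006,0,0,1],[0,0,0,0.008,0,0,1],[0,0,0,0.008,0,0,1],[0,0,0,0.008,0,0,1]]'; python3 see.py 8 side
```

```text
time: 10.18
ee_pos: [0.455, 0.1698, 0.1767]
tcp_rot: [172.4, 89.8, 13.5]
wrist_force: [-5.7, -2.5, 19.3]
opening: -0.0001
t 10.175 stand xyz [0.     0.1994 0.1767] f [-5.7 -2.5 19.3] op -8.747747194847856e-05
[[0.003, 0.36, -0.933], [0.001, -0.933, -0.36], [-1.0, 0.0, -0.003]]
```

View pics/side8.png

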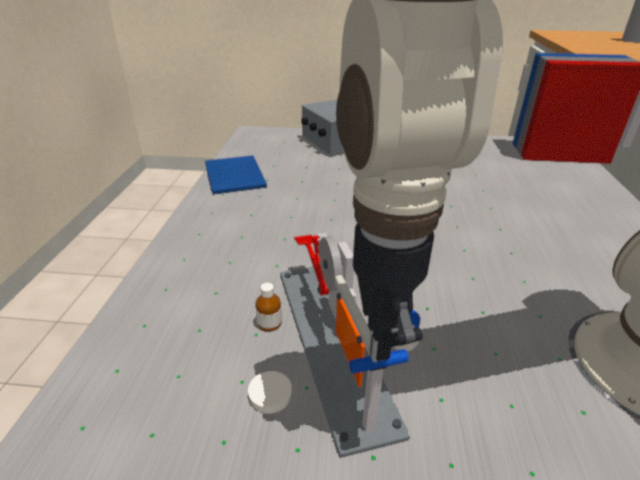

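The bar is on the rest at about (378,360), with a firm 19 N reaction and the tip at 158 mm as computed. Lifting straight up.

```bash
python3 -m handwheel '[[0,0,0,-0.02,0,0,1],[0,0,0,-0.05,0,0,1],[0,0,0,-0.1,0,0,1],[0,0,0,-0.16,0,0,1],[0,0,0,-0.2,0,0,1],[0,0,0,-0.2,0,0,1],[0,0,0,-0.2,0,0,1]]'; python3 see.py 9 side
python3 - <<'E'
from fit import *
P=bot.camera("side");T=bot.camera("top")
cv2.imwrite("pics/top9.png",T["frame"][:,:,::-1])
a=np.radians(21.1)
def w(y,z): return np.array([.5268-np.sin(a)*y,-.0162+np.cos(a)*y,z])
for n,C in(("S",P),("T",T)):
    print(n,"bar",proj(C,w(.2,.15)),"pad",proj(C,w(-.167,.092)))
    for k in["push_bar","pawl_pad","reagent","pot","dish"]:
        print(k,[(round(r["conf"],2),np.round(np.array(r["centre"])*[640,480],1).tolist()) for r in bot.tip_of(k,C)])
E
```

```text
time: 11.1
ee_pos: [0.4551, 0.1699, 0.3733]
tcp_rot: [5.1, 89.9, -153.8]
wrist_force: [0.8, -0.1, -0.3]
opening: -0.0001
t 11.1 stand xyz [1.000e-04 1.995e-01 3.733e-01] f [ 0.8 -0.1 -0.3] op -5.874044440287316e-05
[[-0.001, 0.36, -0.933], [-0.0, -0.933, -0.36], [-1.0, 0.0, 0.001]]
S bar [377.83923496 360.45145487] pad [303.88494876 237.14710638]
push_bar [(0.69, [381.2, 360.7])]
pawl_pad [(0.6, [302.4, 239.5])]
reagent [(0.72, [270.6, 323.0])]
pot [(0.85, [404.4, 341.5])]
dish [(0.66, [269.8, 396.5])]
T bar [195.09711252 301.90125048] pad [415.09403091 209.60996982]
push_bar [(0.62, [193.9, 303.2])]
pawl_pad [(0.58, [414.8, 210.1])]
reagent [(0.78, [324.3, 191.4])]
pot [(0.69, [315.8, 322.7]), (0.68, [239.0, 209.2])]
dish [(0.97, [235.4, 210.5])]
```

View pics/side9.png

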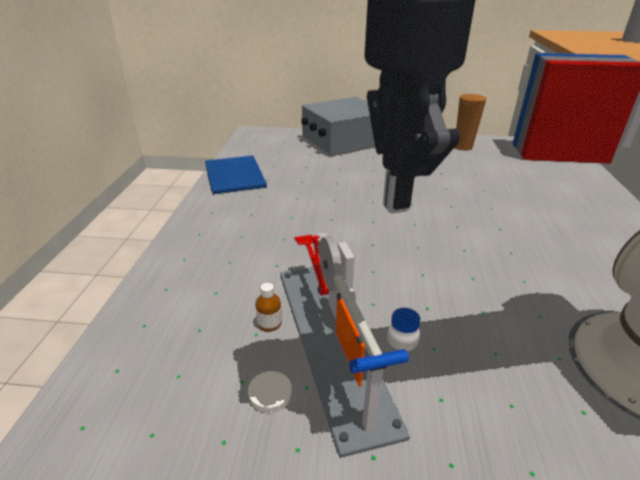

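The arm lies level on the rest with the bar at about (379,360), as predicted. The pawl pad is down at about (303,239), and the bottle, pot and dish haven't moved.

```bash
python3 -c "
from workcell import bot
print(bot.job_done())"
```

```text
the job is handed in; nothing more can be done
None
```

The guard arm is down on its rest and the pawl is free. I handed the job in at about 11 s on the robot's clock, and `job_done()` gives no verdict.

**What I did:** With the fingers shut, I pressed the red pad down until the pawl reached its stop, where the force rose to about 29 N. I then lifted off and pushed the blue bar down along its arc. It took about 5 N past the point where the first tooth would have stopped it. It settled on the rest with about 19 N of reaction, and I lifted clear.

**Last checks:**
- **Bar and pad:** both were within about 4 pixels of where they should be for a level arm and a fully free pawl, in the side and top views.
- **Bottle, pot and dish:** they are upright and were found within about 4 pixels of their first positions. That is roughly 6 mm at most, and mostly detector scatter.
- **Contact:** the wrist force was near zero after the lift, so the robot is touching nothing.

**Checks that disagreed:**
- The network's first `push_bar` hit in the opening side view was actually the pad, so I rejected it.
- The network found no pad in one wrist picture, so I checked the alignment there by eye.
- In the last top view it reported a second, false "pot" on the dish.

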